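Bleed the wash-down gun

ROBOT

A 7-joint arm with a two-finger parallel gripper is mounted at the origin on the work surface. World frame = base frame: x ahead of the robot, y to its left, z up, the work surface at z = 0. Lengths are in m, angles in rad, forces in N, time in s.
With the tool pointing down it reaches from about 0.425 to 1.025 m from the base axis. Payload 3.6 kg.
Tool frame: the origin (TCP) lies at the very end of the fingers, on their centre line; the grasp point (between the pads) lies 19 mm behind it; z points along the fingers, y is the direction in which the jaws open and shut (so a half turn about z gives the same grasp; the last joint's range is limited). The gripper opens to 85 mm and grips with 20 to 120 N. Pads are 22 mm wide; open, the fingers measure 114 mm over their backs; the gripper's body (76 mm by 85 mm) begins 54 mm behind the grasp point. The pads swing forward as they close: fully open they stand 13 mm farther back than shut.
Start: joints at [-0.093, 0.591, 0.048, 1.609, -0.033, 0.943, -0.034], TCP at [0.725, 0, 0.231] pointing down, gripper open.
Joint ranges: [-2.69, 2.69], [-0.47, 2.24], [-1.27, 1.36], [0.19, 2.51], [-1.53, 4.68], [0.08, 2.07], [-3.09, 3.09]. Speed limits (rad/s): [2.57, 2.57, 3.14, 3.14, 3.14, 3.14, 3.14].

INTERFACE

Orientations are given as a 3x3 rotation matrix whose columns are the frame's x, y, z axes.
In Python, from plant import manip gives the robot as it stands. The module is installed in compiled form; this text tells all that it offers.
- The arm moves only by the tool jog_arm, never from a script. Its argument "series" is a list of rows, each an object with "dr": the turn, a rotation vector about the tool's x, y, z in degrees, a list of three; "travel": the shift along the tool's x, y, z in m, a list of three; "claw": the opening in per cent of the stroke, from 0 (shut) to 100 (fully open). A call has 1 to 8 rows; each row shifts and turns the pose as measured when the row begins, along the tool's axes as they then stand; what a row does not reach is not made up. A row lasts 1/8 s, in which the tool goes at most 62.5 mm and 10.7 degrees, less where a joint would pass 70% of its speed; a pose out of reach is approached as far as the arm can. A call is refused whole if a number of a shift passes 0.0625 or a number of a turn 10.7, either way. A call with a gripper value outside its range is refused whole. The fingers move at their own pace and stop on an object; "newtons" is the grip in N (left out, the last holds). Time passes only in rows, so rows that do not move let the fingers close. It gives the time, the measured TCP pose, the force and the opening at its end, in the units of the state.
- manip.observe(): the state, without advancing time (a new reading comes with each control period).
- manip.capture(name): name is "scene" or "side" or "wrist"; returns (picture, depth): 400x640x3 uint8, red, green, blue; 400x640 float32, m along the optical axis (not along the pixel's ray), 0 where there is no reading.
- manip.camera_params(name): a dict with "mtx" (3x3 intrinsics, pixels), "pose" (4x4, takes a point from camera to world coordinates); the wrist camera has in their place "tool_from_camera" (4x4, takes a point from camera to tool coordinates, whose origin is the TCP and whose axes are the flange's). Camera axes: x right, y down, z forward; pixel columns grow to the right and rows downward; lengths in m; the calibration is good to about 2 mm. A picture is of the moment at which its call begins: read the wrist's pose just before it. camera_params takes no time and is no camera call.
- manip.close_job(): hands the job in, once; it reports no verdict.
The state is a dict: "time": time; "joint_positions": joint angles; "qd": joint speeds; "effort": joint torques, N m; "tcp_pos": TCP position; "tcp_rot": TCP orientation; "ft_force": force on the tool from outside, world axes, zero at the start; "moment": the same for the moment, N m; "width": opening from 0.0 (shut) to 1.0 (fully open).
Only numpy, scipy, OpenCV 4.12 (cv2) and the standard library are available. Lean on these libraries where they do the work, as an engineer would, in place of code of your own. Each camera call takes 0.05 s, during which the arm holds its last target. There are 200 camera calls.

TASK

The wash-down line in this boat's machinery space has been shut off and the pressure left in it must be let out. Squeeze the trigger of the gun with the wide shower-head nozzle all the way in against its grip, keep it in for at least two seconds, then let go so that it springs back out. Do not touch the other gun, the one with the slim pointed nozzle.

Things in the scene. Friction and masses are not known exactly. Their poses are not given: they have to be found in the camera images.
- shower_gun: The right gun: black, lying on its side, fixed on a steel stand, with a bell-shaped grey shower head 60 mm wide. Origin on the worktop under the barrel; x: opposite to the way the grip points; y: along the barrel to the nozzle; z up. Grip: level bar 24 mm thick (y -24 to 0 mm), z 48 to 82 mm, out to x = -125 mm, free space below. Barrel along y, head to y = 118 mm; top at 95 mm.
- squeeze_point (a point): Where to squeeze from above, fingers astride grip and trigger, closing along y. It has the gun's axes and lies 83 mm along the grip from the barrel's axis, 65 mm above the worktop, half-way up grip and trigger. Relative to it: grip's outer face at y = -15 mm; trigger's outer face at y = +34 mm released, +20 mm squeezed. Fingers closing evenly about it carry the trigger fully in.
- shower_trigger (a joint): Trigger of the shower-head gun, an aluminium bar 8 mm thick, 24 mm high, 90 mm long, on the grip's +y side, hinged upright near the barrel (65 mm to +x of the squeeze point), its free end away from the barrel. 0 rad released, 0.22 fully squeezed (14 mm of travel at the squeeze point). A spring returns it: 4 N at the squeeze point to start it, 9 N fully in. The grip does not give way.
- jet_gun: The other gun, to be left alone: same stand, barrel, grip and trigger, fixed in the same way, but with a slim pointed nozzle tapering from 28 to 12 mm. Origin on the worktop under its barrel, axes as for the right gun; its grip runs 125 mm to -x, its nozzle 120 mm to +y, its inlet pipe 98 mm to -y; nothing of it is higher than 85 mm.

How it is judged:
By the outcome, as a careful person would: the job done as asked, in the order asked, and still so for the second after the job is handed in, with the robot touching nothing.
It also fails if it takes over 38 s, if anything falls off the work surface, if the arm or the gripper's body presses on something with over 40 N, if the wrist force passes 120 N, or if a joint passes its speed limit or range.

## Working session

There is one attempt and no reset: what is moved stays moved. The work goes in short steps, Python scripts to look and compute and a tool call to move; the robot and the scene stay as the last step left them, time stands still between calls to the robot, and variables do not carry over. Pictures are saved under pics/ and viewed, on a budget of 10 in all, crops included, one or two more only if the job needs it, and the job is handed in when it is done.

Besides the shell and the picture viewer there is one more tool, called after "Call:" by a JSON object that holds its "api" and its "payload". jog_arm: Moves the arm, as the interface text tells. Its arguments: {"type":"object","properties":{"series":{"type":"array"},"newtons":{"type":"number"}},"required":["series"]}

```bash
mkdir -p pics; python3 - <<'E'
from plant import manip
import numpy as np,cv2
s=manip.observe();print(s['time'],s['tcp_pos'],np.round(s['tcp_rot'],3),s['width'])
for n in ['scene','wrist']:
    p,d=manip.capture(n);cv2.imwrite(f'pics/{n}1.png',p[:,:,::-1]);np.save(f'pics/{n}1.npy',d)
    print(n,manip.camera_params(n))
E
```

```text
0.0 [7.24168483e-01 3.34437811e-05 2.30138305e-01] [[-0.     1.    -0.002]
 [ 1.     0.    -0.   ]
 [-0.    -0.002 -1.   ]] 1.0008899111749066
scene {'mtx': array([[424.74824085,   0.        , 314.06397335],
       [  0.        , 424.74824085, 200.25339025],
       [  0.        ,   0.        ,   1.        ]]), 'pose': array([[ 5.59567745e-01,  5.16683057e-01, -6.48014318e-01,
         1.15348492e+00],
       [ 8.28784573e-01, -3.48597515e-01,  4.37716694e-01,
        -4.06561851e-01],
       [ 2.64618620e-04, -7.81996413e-01, -6.23282873e-01,
         6.28075828e-01],
       [ 0.00000000e+00,  0.00000000e+00,  0.00000000e+00,
         1.00000000e+00]])}
wrist {'mtx': array([[294.41517192,   0.        , 317.59397356],
       [  0.        , 294.41517192, 194.25713341],
       [  0.        ,   0.        ,   1.        ]]), 'tool_from_camera': array([[ 1.90106664e-04, -9.51116331e-01, -3.08832785e-01,
         7.96991796e-02],
       [ 9.99999947e-01,  2.62841111e-04, -1.93910173e-04,
        -3.26569364e-04],
       [ 2.65605084e-04, -3.08832732e-01,  9.51116330e-01,
        -1.42477368e-01],
       [ 0.00000000e+00,  0.00000000e+00,  0.00000000e+00,
         1.00000000e+00]])}
```

View pics/scene1.png

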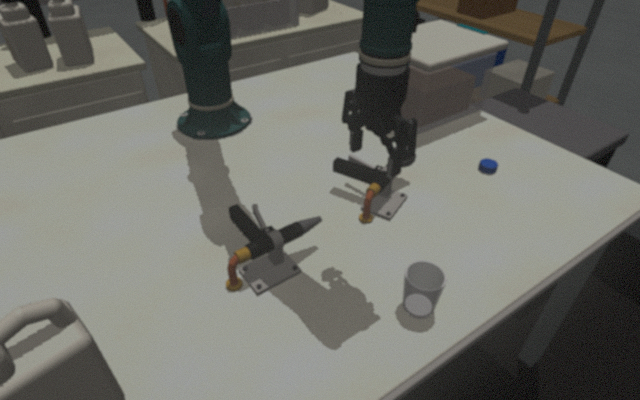

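View pics/wrist1.png

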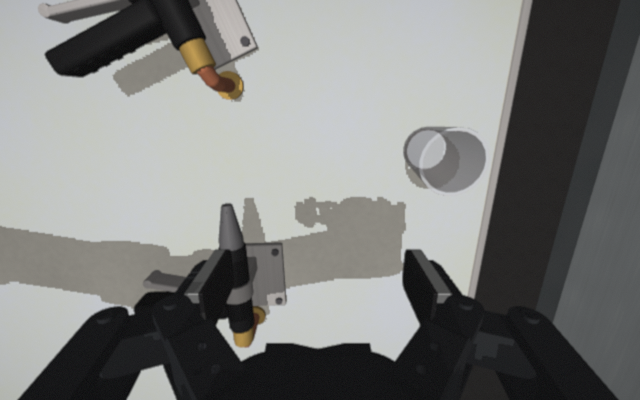

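The scene view shows the jet gun at about (275,245) and the shower gun behind the gripper at about (378,185). In the wrist view the shower gun is at top left: grip end at (60,65), inlet at (230,85), trigger tip at (45,10).

```bash
cat > h.py <<'E'
from plant import manip
import numpy as np,cv2
def shot(tag):
    s=manip.observe();p,d=manip.capture('wrist');cv2.imwrite(f'pics/{tag}.png',p[:,:,::-1])
    T=np.eye(4);T[:3,:3]=s['tcp_rot'];T[:3,3]=s['tcp_pos']
    np.savez(f'pics/{tag}.npz',d=d,T=T);return s
def cloud(tag):
    f=np.load(f'pics/{tag}.npz');c=manip.camera_params('wrist');K=c['mtx']
    v,u=np.mgrid[:400,:640];d=f['d'];P=np.stack([(u-K[0,2])/K[0,0]*d,(v-K[1,2])/K[1,1]*d,d,np.ones_like(d)],-1)
    return (P@(f['T']@c['tool_from_camera']).T)[...,:3]
E
python3 - <<'E'
from h import *
s=manip.observe();T=np.eye(4);T[:3,:3]=s['tcp_rot'];T[:3,3]=s['tcp_pos']
np.savez('pics/w1.npz',d=np.load('pics/wrist1.npy'),T=T)
C=cloud('w1')
for u,v in [(65,60),(100,43),(140,20),(175,15),(190,40),(195,55),(230,90),(45,10),(80,8),(450,170),(230,210),(238,260),(245,330)]: print(u,v,np.round(C[v,u],3))
E
```

```text
65 60 [0.495 0.113 0.083]
100 43 [0.529 0.127 0.081]
140 20 [0.569 0.145 0.082]
175 15 [0.599 0.149 0.08 ]
190 40 [0.609 0.13  0.078]
195 55 [0.612 0.118 0.078]
230 90 [0.625 0.089 0.021]
45 10 [0.484 0.154 0.078]
80 8 [0.514 0.156 0.075]
450 170 [0.878 0.001 0.037]
230 210 [ 0.627 -0.037  0.069]
238 260 [ 0.633 -0.095  0.078]
245 330 [ 0.634 -0.192  0.079]
```

Call:
{"api": "jog_arm", "payload": {"series": [{"dr":[0,0,0],"travel":[0.025,-0.04,0],"claw":100},{"dr":[0,0,0],"travel":[0.025,-0.04,0],"claw":100},{"dr":[0,0,0],"travel":[0.025,-0.04,0],"claw":100},{"dr":[0,0,0],"travel":[0.025,-0.04,0],"claw":100},{"dr":[0,0,0],"travel":[0.025,-0.04,0],"claw":100}]}}

```text
time: 0.72
tcp_pos: [0.5204, 0.1252, 0.2275]
tcp_rot: [[0.006, 1.0, -0.003], [1.0, -0.006, -0.002], [-0.002, -0.003, -1.0]]
ft_force: [-0.6, 0.3, -1.0]
width: 1.0
```

Call:
{"api": "jog_arm", "payload": {"series": [{"dr":[0,0,10],"travel":[0,0,0],"claw":100},{"dr":[0,0,10],"travel":[0,0,0],"claw":100},{"dr":[0,0,10],"travel":[0,0,0],"claw":100},{"dr":[0,0,10],"travel":[0,0,0],"claw":100},{"dr":[0,0,10],"travel":[0,0,0],"claw":100},{"dr":[0,0,10],"travel":[0,0,0],"claw":100},{"dr":[0,0,7],"travel":[0,0,0],"claw":100},{"dr":[0,0,0],"travel":[0,0,0],"claw":100}]}}

```text
time: 1.72
tcp_pos: [0.5121, 0.1282, 0.225]
tcp_rot: [[0.934, 0.358, -0.013], [0.358, -0.934, -0.003], [-0.013, -0.002, -1.0]]
ft_force: [-0.1, 1.2, -0.3]
width: 1.001
```

```bash
python3 - <<'E'
from h import *
s=shot('w2');print(s['time'],s['tcp_pos'],np.round(s['tcp_rot'],3),s['joint_positions'])
E
```

```text
1.725 [0.51211617 0.12823645 0.22502548] [[ 0.934  0.358 -0.013]
 [ 0.358 -0.934 -0.003]
 [-0.013 -0.002 -1.   ]] [-0.58727745  0.37335345  0.3343449   2.05952069 -0.17764731  0.74899919
 -1.346866  ]
```

View pics/w2.png

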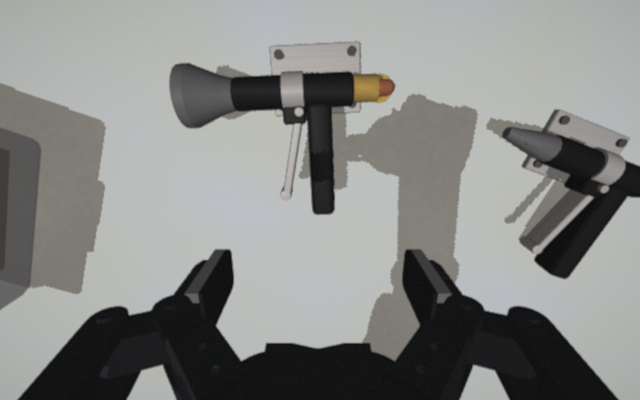

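The wrist view confirms the bell-headed gun: barrel along row 90, grip from (319,110) to (323,212), trigger tip at (286,194). The jet gun is well to the right.

```bash
python3 - <<'E'
from h import *
C=cloud('w2');f=np.load('pics/w2.npz');p=cv2.imread('pics/w2.png').astype(int).sum(2)
reg=np.zeros((400,640),bool);reg[125:208,300:345]=1
m=reg&(C[...,2]>.076)&(C[...,2]<.09)&(p<150)
P=C[m][:,:2];r=cv2.minAreaRect(P.astype(np.float32));print('grip',m.sum(),r,np.median(C[m][:,2]))
c=P.mean(0);d=np.linalg.svd(P-c)[2][0];d*=np.sign(d[0]);print('gx',d,np.degrees(np.arctan2(d[1],d[0])))
y=np.array([-d[1],d[0]])
q=(P-c)@y;print('y edges',np.percentile(q,[1,50,99]),'x',np.percentile(P@d,[0.5,50,99.5]))
mb=np.zeros_like(reg);mb[72:108,235:275]=1;mb&=C[...,2]>.06
B=C[mb];print('barrel x',np.percentile(B[:,:2]@d,[1,50,99]),B[:,2].max())
bc=B[:,:2].mean(0)
# barrel direction
mb2=np.zeros_like(reg);mb2[72:108,235:350]=1;mb2&=(C[...,2]>.06)&(p<150);B2=C[mb2][:,:2];e=np.linalg.svd(B2-B2.mean(0))[2][0];print('barrel dir',e,'gy',y)
for u,v in [(286,192),(290,165),(295,135)]: print(u,v,C[v,u],(C[v,u,:2]-c)@y)
bx=(np.percentile(B[:,:2]@d,1)+np.percentile(B[:,:2]@d,99))/2
sq=d*(bx-.083)+y*(c@y+.003);print('sq barrel',sq)
tip=(P@d).min();print('grip end implied barrel', 'x of end',(C[(C[...,2]>.07)&(C[...,2]<.09)&(np.indices((400,640))[0]<225)&(np.indices((400,640))[0]>125)&(np.abs(np.indices((400,640))[1]-323)<15)][:,:2]@d).min()+.125-.083)
T=f['T'];R=T[:3,:3];print('delta tool', R.T@np.r_[sq-T[:2,3],0], 'yaw err deg',np.degrees(np.arctan2(y@R[:2,0],d@R[:2,0])))
E
```

```text
grip 1833 ((0.5235930681228638, 0.1295037716627121), (0.08550703525543213, 0.022604964673519135), 23.93962287902832) 0.08160774131059262
gx [0.91575819 0.40172994] 23.68636986371271
y edges [-1.09134008e-02 -2.18518282e-05  1.08585419e-02] x [0.49054178 0.53523522 0.57386099]
barrel x [0.59241307 0.60644678 0.62055878] 0.3664430119652258
barrel dir [ 0.38733658 -0.92193838] gy [-0.40172994  0.91575819]
286 192 [0.48625129 0.15427555 0.0773053 ] 0.03769290447341783
290 165 [0.5148161  0.15982417 0.07777774] 0.03129875209105219
295 135 [0.54443159 0.16513396 0.07652648] 0.024263814010957237
sq barrel [0.51504227 0.12902139]
grip end implied barrel x of end 0.5235185664583568
delta tool [ 3.01293410e-03  3.14278579e-04 -4.04170143e-05] yaw err deg -2.714142809575108
```

Call:
{"api": "jog_arm", "payload": {"series": [{"dr":[0,0.7,-2.6],"travel":[0.003,-0.002,0],"claw":100},{"dr":[0,0,0],"travel":[0,0,0.03],"claw":100},{"dr":[0,0,0],"travel":[0,0,0.03],"claw":100},{"dr":[0,0,0],"travel":[0,0,0.03],"claw":100},{"dr":[0,0,0],"travel":[0,0,0],"claw":100}]}}

```text
time: 2.4
tcp_pos: [0.5152, 0.1321, 0.1335]
tcp_rot: [[0.911, 0.411, 0.001], [0.411, -0.911, 0.004], [0.002, -0.003, -1.0]]
ft_force: [-1.1, 0.2, -0.6]
width: 1.002
```

```bash
python3 - <<'E'
from h import *
s=shot('w3');R=s['tcp_rot'];print(np.round(R,3),s['tcp_pos'])
gy=np.array([-.4,.9165]);sq=np.array([.5155,.1292])+.002*gy
print(R.T@np.r_[sq-s['tcp_pos'][:2],0.048-s['tcp_pos'][2]])
E
```

```text
[[ 0.911  0.411  0.001]
 [ 0.411 -0.911  0.004]
 [ 0.002 -0.003 -1.   ]] [0.51517677 0.13211377 0.13345243]
[-0.00107892  0.00108355  0.08544692]
```

View pics/w3.png

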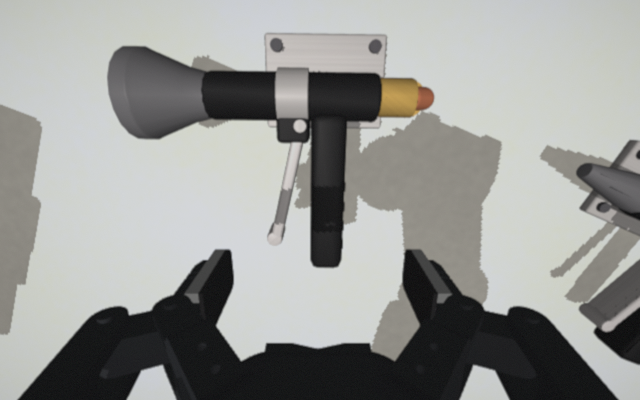

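The grip (311–345, 120–265) and trigger (tip 275,235) lie between the fingers (232 and 405), and nothing is beneath them. I'll descend now.

Call:
{"api": "jog_arm", "payload": {"series": [{"dr":[0,0,0],"travel":[-0.001,0.001,0.025],"claw":100},{"dr":[0,0,0],"travel":[0,0,0.025],"claw":100},{"dr":[0,0,0],"travel":[0,0,0.02],"claw":100},{"dr":[0,0,0],"travel":[0,0,0.018],"claw":100},{"dr":[0,0,0],"travel":[0,0,0],"claw":100}]}}

```text
time: 3.08
tcp_pos: [0.5241, 0.1335, 0.052]
tcp_rot: [[0.91, 0.415, 0.018], [0.414, -0.91, 0.011], [0.021, -0.002, -1.0]]
ft_force: [0.7, -1.1, 0.6]
width: 0.999
```

```bash
python3 - <<'E'
from h import *
s=shot('w4');R=s['tcp_rot'];print(np.round(R,3),s['tcp_pos'],s['ft_force'])
gy=np.array([-.4,.9165]);sq=np.array([.5155,.1292])+.002*gy
print(R.T@np.r_[sq-s['tcp_pos'][:2],0.046-s['tcp_pos'][2]])
C=cloud('w4');T=np.load('pics/w4.npz')['T'];p=cv2.imread('pics/w4.png').astype(int).sum(2)
for v in (170,200,230,260,290):
    u=np.where((np.abs(C[v,:,2]-.08)<.006)&(np.abs(np.arange(640)-318)<110))[0]
    if len(u): q=(C[v,u]-T[:3,3])@T[:3,:3];print(v,u.min(),u.max(),np.round(q[[0,-1]],4))
E
```

```text
[[ 0.91   0.415  0.018]
 [ 0.414 -0.91   0.011]
 [ 0.021 -0.002 -1.   ]] [0.52410108 0.13350228 0.05204332] [ 0.67694142 -1.06009662  0.55792122]
[-0.00970466 -0.00163778  0.00584265]
170 246 357 [[ 0.0508 -0.0305 -0.0224]
 [ 0.051   0.0158 -0.0233]]
200 266 355 [[ 0.0371 -0.0231 -0.0212]
 [ 0.0384  0.0152 -0.025 ]]
230 260 354 [[ 0.0234 -0.0262 -0.0226]
 [ 0.0241  0.0155 -0.0241]]
260 209 427 [[ 0.0103 -0.0492 -0.0262]
 [ 0.0107  0.0482 -0.0268]]
290 220 415 [[-0.0003 -0.0431 -0.0332]
 [-0.0002  0.0419 -0.0334]]
```

View pics/w4.png

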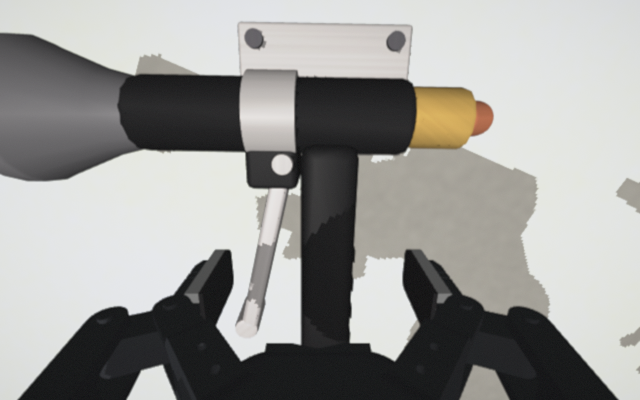

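Fingers are astride. The trigger (250–285, 190–330) and grip (302–356) are clear of the pads at 232 and 405. I'll correct the drift, then squeeze.

Call:
{"api": "jog_arm", "payload": {"series": [{"dr":[0,-1.2,0],"travel":[-0.01,-0.0015,0.005],"claw":100},{"dr":[0,0,0],"travel":[0,0,0],"claw":100}]}}

```text
time: 3.38
tcp_pos: [0.5159, 0.1311, 0.0494]
tcp_rot: [[0.91, 0.415, 0.003], [0.415, -0.91, 0.003], [0.004, -0.001, -1.0]]
ft_force: [-0.5, 0.3, -0.3]
width: 1.0
```

```bash
python3 - <<'E'
from h import *
s=manip.observe();R=s['tcp_rot'];print(np.round(R,3),s['tcp_pos'],s['ft_force'])
gy=np.array([-.4,.9165]);sq=np.array([.5155,.1292])+.002*gy
print(R.T@np.r_[sq-s['tcp_pos'][:2],0.046-s['tcp_pos'][2]])
E
```

```text
[[ 0.91   0.415  0.003]
 [ 0.415 -0.91   0.003]
 [ 0.004 -0.001 -1.   ]] [0.51591045 0.13107862 0.04940573] [-0.538093    0.26344033 -0.27867757]
[-0.00113436 -0.00045623  0.00340167]
```

Within 1 mm. Closing.

Call:
{"api": "jog_arm", "payload": {"series": [{"dr":[0,0,0],"travel":[0,0,0.002],"claw":60},{"dr":[0,0,0],"travel":[0,0,0],"claw":45},{"dr":[0,0,0],"travel":[0,0,0],"claw":30},{"dr":[0,0,0],"travel":[0,0,0],"claw":30},{"dr":[0,0,0],"travel":[0,0,0],"claw":30},{"dr":[0,0,0],"travel":[0,0,0],"claw":30}], "newtons": 40}}

```text
time: 4.12
tcp_pos: [0.5161, 0.1313, 0.0492]
tcp_rot: [[0.91, 0.414, 0.004], [0.414, -0.91, 0.004], [0.005, -0.002, -1.0]]
ft_force: [-0.2, 0.4, 0.9]
width: 0.393
```

```bash
python3 - <<'E'
from h import *
s=shot('w5');print(s['time'],s['width']*85,s['tcp_pos'],s['ft_force'])
E
```

```text
4.125 33.42525776030228 [0.5161368  0.13130029 0.04919436] [-0.17443175  0.36288394  0.8559024 ]
```

View pics/w5.png

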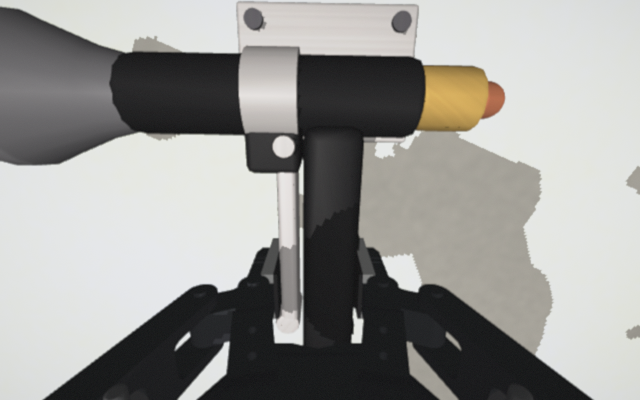

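The fingers have stopped at 39 % (33 mm), short of the 30 % commanded. The trigger (290, 170–325) is now parallel to the grip. I'll hold for over 2.5 s with a slightly firmer grip.

Call:
{"api": "jog_arm", "payload": {"series": [{"dr":[0,0,0],"travel":[0,0,0],"claw":10},{"dr":[0,0,0],"travel":[0,0,0],"claw":10},{"dr":[0,0,0],"travel":[0,0,0],"claw":10},{"dr":[0,0,0],"travel":[0,0,0],"claw":10},{"dr":[0,0,0],"travel":[0,0,0],"claw":10},{"dr":[0,0,0],"travel":[0,0,0],"claw":10},{"dr":[0,0,0],"travel":[0,0,0],"claw":10},{"dr":[0,0,0],"travel":[0,0,0],"claw":10}], "newtons": 60}}

```text
time: 5.18
tcp_pos: [0.5162, 0.1312, 0.0493]
tcp_rot: [[0.91, 0.415, 0.004], [0.415, -0.91, 0.004], [0.005, -0.001, -1.0]]
ft_force: [-0.6, 0.2, 2.2]
width: 0.386
```

Call:
{"api": "jog_arm", "payload": {"series": [{"dr":[0,0,0],"travel":[0,0,0],"claw":10},{"dr":[0,0,0],"travel":[0,0,0],"claw":10},{"dr":[0,0,0],"travel":[0,0,0],"claw":10},{"dr":[0,0,0],"travel":[0,0,0],"claw":10},{"dr":[0,0,0],"travel":[0,0,0],"claw":10},{"dr":[0,0,0],"travel":[0,0,0],"claw":10},{"dr":[0,0,0],"travel":[0,0,0],"claw":10},{"dr":[0,0,0],"travel":[0,0,0],"claw":10}]}}

```text
time: 6.18
tcp_pos: [0.5162, 0.1312, 0.0493]
tcp_rot: [[0.91, 0.415, 0.004], [0.415, -0.91, 0.004], [0.005, -0.001, -1.0]]
ft_force: [-1.1, -0.7, 1.5]
width: 0.386
```

Call:
{"api": "jog_arm", "payload": {"series": [{"dr":[0,0,0],"travel":[0,0,0],"claw":10},{"dr":[0,0,0],"travel":[0,0,0],"claw":10},{"dr":[0,0,0],"travel":[0,0,0],"claw":10},{"dr":[0,0,0],"travel":[0,0,0],"claw":10},{"dr":[0,0,0],"travel":[0,0,0],"claw":10},{"dr":[0,0,0],"travel":[0,0,0],"claw":10},{"dr":[0,0,0],"travel":[0,0,0],"claw":10},{"dr":[0,0,0],"travel":[0,0,0],"claw":10}]}}

```text
time: 7.18
tcp_pos: [0.5162, 0.1312, 0.0493]
tcp_rot: [[0.91, 0.415, 0.004], [0.415, -0.91, 0.004], [0.005, -0.001, -1.0]]
ft_force: [-0.3, 0.4, 2.2]
width: 0.387
```

```bash
python3 - <<'E'
from h import *
s=shot('w6');print(s['time'],s['width']*85,s['tcp_pos'],s['ft_force'])
a=cv2.imread('pics/w5.png')[120:400,160:480];b=cv2.imread('pics/w6.png')[120:400,160:480]
cv2.imwrite('pics/cmp.png',cv2.resize(np.hstack([a,b]),None,fx=1.25,fy=1.25))
E
```

```text
7.175 32.86959799531694 [0.51620439 0.13115237 0.04928848] [-0.28504728  0.40622057  2.17787113]
```

View pics/cmp.png

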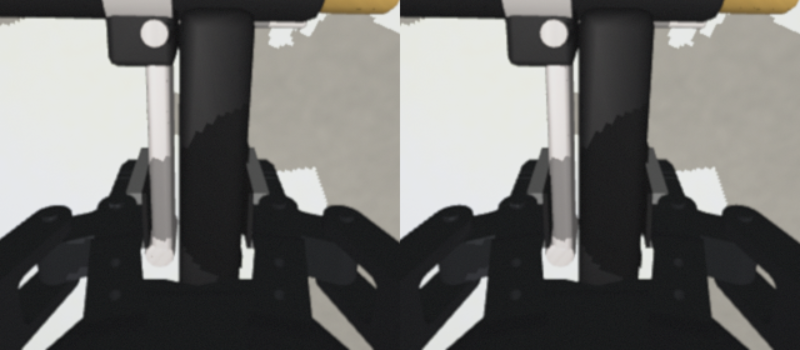

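Before and after the firmer grip look the same: the trigger is at its stop, parallel to the grip, with both pads in contact. It has been held for 3 s, so I'll release.

Call:
{"api": "jog_arm", "payload": {"series": [{"dr":[0,0,0],"travel":[0,0,0],"claw":70},{"dr":[0,0,0],"travel":[0,0,0],"claw":100},{"dr":[0,0,0],"travel":[0,0,0],"claw":100},{"dr":[0,0,0],"travel":[0,0,0],"claw":100},{"dr":[0,0,0],"travel":[0,0,0],"claw":100},{"dr":[0,0,0],"travel":[0,0,0],"claw":100}]}}

```text
time: 7.98
tcp_pos: [0.516, 0.1327, 0.0486]
tcp_rot: [[0.909, 0.416, 0.004], [0.416, -0.909, 0.005], [0.006, -0.002, -1.0]]
ft_force: [0.1, 0.6, -0.1]
width: 0.996
```

Call:
{"api": "jog_arm", "payload": {"series": [{"dr":[0,0,0],"travel":[0,0,-0.02],"claw":100},{"dr":[0,0,0],"travel":[0,0,-0.025],"claw":100},{"dr":[0,0,0],"travel":[0,0,-0.03],"claw":100},{"dr":[0,0,0],"travel":[0,0,-0.03],"claw":100},{"dr":[0,0,0],"travel":[0,0,-0.03],"claw":100},{"dr":[0,0,0],"travel":[0,0,0],"claw":100},{"dr":[0,0,0],"travel":[0,0,0],"claw":100}]}}

```text
time: 8.85
tcp_pos: [0.5144, 0.1304, 0.1868]
tcp_rot: [[0.91, 0.415, 0.002], [0.415, -0.91, 0.003], [0.003, -0.002, -1.0]]
ft_force: [-1.3, -0.9, 0.2]
width: 1.003
```

```bash
python3 - <<'E'
from h import *
s=shot('w7');print(s['time'],s['width'],s['tcp_pos'],s['ft_force'],abs(s['qd']).max())
E
```

```text
8.85 1.0026594356980825 [0.51436059 0.13039708 0.18675973] [-1.25324673 -0.86539232  0.22938642] 0.011145955981412567
```

View pics/w7.png

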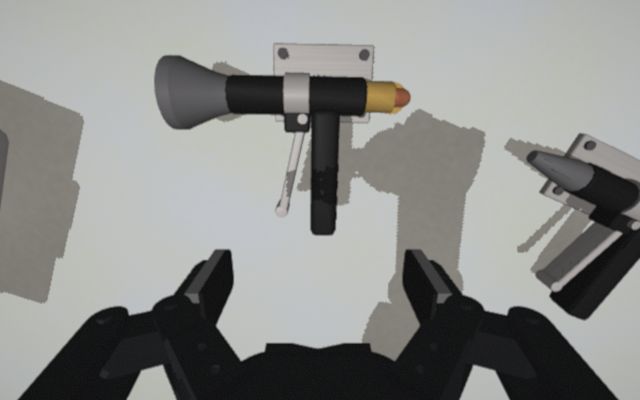

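The trigger has sprung back out (tip at (282,210)) and the arm is clear and still. Handing in.

```bash
python3 -c "
from plant import manip
print(manip.close_job())"
```

```text
the job is handed in; nothing more can be done
None
```

I squeezed the shower-head gun's trigger from above until it stopped, held it there for about 3 s, then let go and lifted clear. I handed the job in at about 8.9 s.

- **Trigger fully in:** the fingers stopped at 39 % open (33 mm) and stayed there when I raised the grip from 40 to 60 N. I expected about 35 mm from the gun's dimensions; I took the 2 mm difference to be the opening not scaling exactly. In the picture the trigger lay parallel to the grip.
- **Release:** the last picture shows the trigger sprung back out. The gripper is open at about 0.187 m height and touching nothing.
- **Forces and the other gun:** the force readings I took stayed below about 3 N, and I kept well away from the jet gun.

No checks failed. The arm drifted about 1 cm and 1° during the descent, which I corrected before closing the fingers.

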